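Dock a mirror carriage under its retaining lip

ROBOT

A 6-joint arm with a two-finger parallel gripper is mounted at the origin on a cart in front of the work surface, level with it; the furniture and walls round the work are solid. World frame = base frame: x ahead of the robot, y to its left, z up, the work surface at z = 0. Lengths are in m, angles in rad, forces in N, time in s.
With the tool pointing down it reaches from about 0.4 to 0.825 m from the base axis. Payload 7 kg.
Tool frame: the origin (TCP) lies midway between the tips of the shut fingers; the grasp point (between the pads) lies 19 mm behind it (robot.grip_depth is the distance from the TCP to the grasp point, in m); z points along the fingers, y is the line along which they close (so a half turn about z gives the same grasp; the last joint's range is limited). The gripper opens to 85 mm and grips with 20 to 120 N. Pads are 22 mm wide; open, the fingers measure 114 mm over their backs; the gripper's body (76 mm by 85 mm) begins 54 mm behind the grasp point. The pads swing forward as they close: fully open they stand 13 mm farther back than shut.
Start: joints at [-0.972, 0.359, 0.012, 0, -1.224, -0.288], TCP at [0.206, -0.643, 0.198] pointing down, gripper open.
Joint ranges: [-3.07, 3.07], [-1.43, 2.12], [-1.02, 1.25], [-3.03, 1.67], [-3.05, -0], [-3.03, 3.03]. Speed limits (rad/s): [2.39, 2.39, 3.01, 3.14, 3.14, 3.14].

INTERFACE

Orientations are given as a unit quaternion [x, y, z, w].
In Python, from station import monitor, viewer, ticket, robot gives the robot as it stands.
- The arm moves only by the tool jog_arm, never from a script. Its arguments are lists of equal length, an entry for each row: "linear": the shift along the world's x, y, z in mm, a list of three; "rotation": the turn, a rotation vector about the world's x, y, z in degrees, a list of three. A call has 1 to 5 rows; each row is the pose to reach, as a shift and turn from the pose commanded when the call began; what a row does not reach only later rows make up. A row lasts 1/8 s, in which the tool goes at most 62.5 mm and 10.7 degrees, less where a joint would pass 70% of its speed; a pose out of reach is approached as far as the arm can. A call with a gripper value outside its range is refused whole. "jaw" is the opening, from 0 (shut) to 1 (fully open), set as the call begins (left out, the last holds). The fingers move at their own pace and stop on an object; "grip_force" is the grip in N (left out, the last holds). Time passes only in rows, so rows that repeat a pose let the fingers close. It gives the time, the measured TCP pose, the force, the opening and the grip force at its end, in the units of the state.
- monitor.observe(): the state, without advancing time (a new reading comes with each control period).
- viewer.get_image(name): name is "scene" or "top" or "wrist"; returns (picture, depth): 400x640x3 uint8, red, green, blue; 400x640 float32, m along the optical axis (not along the pixel's ray), 0 where there is no reading.
- viewer.camera_info(name): a dict with "K" (3x3 intrinsics, pixels), "distortion" ([k1, k2, p1, p2, k3] as OpenCV has them; the pictures are not rectified), "rvec" (rotation vector, rad) and "tvec" (3), from world to camera coordinates, as OpenCV has them; the wrist camera has in their place "hand_eye" (4x4, takes a point from camera to tool coordinates, whose origin is the TCP and whose axes are the flange's). Camera axes: x right, y down, z forward; pixel columns grow to the right and rows downward; lengths in m; the calibration is good to about 2 mm. A picture is of the moment at which its call begins: read the wrist's pose just before it. camera_info takes no time and is no camera call.
- ticket.close_job(): hands the job in; it is judged then, once.
The state is a dict: "t": time; "joint_pos": joint angles; "joint_vel": joint speeds; "effort": joint torques, N m; "ee_pos": TCP position; "tool_rot": TCP orientation; "force": force on the tool from outside, world axes, zero at the start; "ft_torque": the same for the moment, N m; "opening": finger opening in m; "gripper_force": force on a finger pad.
Only numpy, scipy, OpenCV 4.12 (cv2) and the standard library are available. Lean on these libraries where they do the work, as an engineer would, in place of code of your own. Each camera call takes 0.05 s, during which the arm holds its last target. There are 200 camera calls.

TASK

Pick up the mirror carriage and set it flat on the desk in front of the docking block, long toe towards the mouth. Slide the toe in under the overhanging lip, by feel and gently (no more than 18 N on the block), until it is fully home against the sprung stop hidden inside, then let go so that it stays there. Do not knock over the mirror mount, post holder, lens tube or bottle standing about.

Things in the scene. Friction and masses are not known exactly. Their poses are not given: they have to be found in the camera images.
- carriage: Mirror carriage, bare aluminium, 0.47-0.66 kg, upright on the desk: foot plate 124 (its x) x 44 (y) x 10 mm; a 34 x 34 mm pedestal, centred at x = -40 mm, rises to 52 mm above the underside, so a bare toe 85 mm long sticks out to +x. Round mirror 29 mm wide on the pedestal's tail (-x) face. Origin: centre of the underside; z up.
- carriage_grip (a point): Point in the middle of the carriage's pedestal, 33 mm above its underside, x = -40 mm in the carriage's frame; axes as the carriage's. The pedestal can be gripped here from above across its y sides (34 mm wide).
- carriage_toe (a point): Middle of the toe's front edge, x = +62 mm in the carriage's frame, 5 mm above the underside; axes as the carriage's.
- dock: Docking block, dark steel, fixed to the desk: 90 (x) x 73 (y) x 21 mm high, screw heads to 25 mm. Origin: on the desk under the middle of the overhanging lip's front edge (the mouth); x points into the pocket (the toe goes in along +x), z up. Two wings 12 mm high flare from the mouth's sides to x = -27 mm, 69 mm apart inside there.
- dock_mouth (a point): Centre of the pocket's mouth, 6 mm above the desk; axes as the dock's. The pocket's floor is the desk itself; 49 mm wide, 12.5 mm high under the lip, walls parallel to x. Friction of the carriage on the desk, constant but unknown (about 3 to 8 N), opposes the slide and holds the carriage once released.
- dock_lip (a point): Middle of the lip's front edge, on its top, 21 mm above the desk. Hidden under the lip is a stop: its flat rigid face is anywhere from 22 to 62 mm behind the mouth, different each run, shown by no pose. A spring pin stands 4 mm proud of it and pushes back 1 N at first touch, 2.5 N when flush. Fully home: toe against the face, pin within 2 mm of flush.
- mirror_mount: Bystander: black mirror mount, 38 x 42 x 47 mm, standing. Origin: centre of its underside, z up.
- post_holder: Bystander: black post holder with a thumbscrew, 43 x 34 x 50 mm, standing. Origin: centre of its underside, z up.
- lens_tube: Bystander: black lens tube, 30 mm wide, 40 mm high, standing. Origin: centre of its underside, z up.
- dropper_bottle: Bystander: white dropper bottle, 38 mm wide, 106 mm high, standing. Origin: centre of its underside, z up.

How it is judged:
By the outcome, as a careful person would: the job done as asked, in the order asked, and still so for the second after the job is handed in, with the robot touching nothing.
It also fails if it takes over 64 s, if anything falls off the work surface, if the arm or the gripper's body presses on something with over 40 N, if the wrist force passes 120 N, or if a joint passes its speed limit or range.

## Working session

There is one attempt and no reset: what is moved stays moved. The work goes in short steps, Python scripts to look and compute and a tool call to move; the robot and the scene stay as the last step left them, time stands still between calls to the robot, and variables do not carry over. Pictures are saved under pics/ and viewed, at most 10 in all, crops included, and the job is handed in when it is done.

Besides the shell and the picture viewer there is one more tool, called after "Emit:" as name(argument=value, ...), one argument or row to a line, values as JSON. jog_arm: Moves the arm, as the interface text tells. Its arguments: {"type":"object","properties":{"linear":{"type":"array"},"rotation":{"type":"array"},"jaw":{"type":"number"},"grip_force":{"type":"number"}},"required":["linear","rotation"]}

```bash
ls; mkdir -p pics
python3 - <<'E'
from station import monitor, viewer, ticket, robot
import cv2,numpy as np
s=monitor.observe();print(s)
for n in("scene","top"):
    p,d=viewer.get_image(n);cv2.imwrite(f"pics/{n}1.png",p[:,:,::-1]);np.save(f"pics/{n}1.npy",d)
    print(viewer.camera_info(n))
print(viewer.camera_info("wrist"))
E
```

```text
pics
{'t': 0.0, 'joint_pos': array([-9.71887347e-01,  3.59387614e-01,  1.10732052e-02, -3.32467608e-04,
       -1.22408872e+00, -2.88126704e-01]), 'joint_vel': array([0.00099682, 0.0002093 , 0.00134435, 0.00016478, 0.00099953,
       0.00066179]), 'effort': array([-1.49138859e-04, -5.83312476e+01,  2.93415463e+01,  6.93653852e+00,
       -5.98263097e-03,  1.45557345e-05]), 'ee_pos': array([ 0.20624147, -0.64217021,  0.19667268]), 'tool_rot': array([-1.54710554e-01,  9.87959501e-01,  7.92741085e-04, -2.03580754e-04]), 'force': array([-0.10264455, -0.02250236, -0.5784889 ]), 'ft_torque': array([ 0.00217616, -0.05861678,  0.02868102]), 'gripper_force': 0.0, 'opening': 0.08545858172061196}
{'K': array([[427.33022618,   0.        , 320.74485658],
       [  0.        , 427.33022618, 199.87317134],
       [  0.        ,   0.        ,   1.        ]]), 'distortion': array([-0.03371992,  0.        ,  0.        ,  0.        ,  0.        ]), 'rvec': array([ 0.65636582, -2.73035467,  1.04418648]), 'tvec': array([0.47699339, 0.24189856, 0.96232125])}
{'K': array([[457.88610519,   0.        , 323.3
[... 216 characters left out ...]
[ 2.20467752, -2.17267536,  0.07578767]), 'tvec': array([-0.0237642 ,  0.53859799,  1.23319654])}
{'K': array([[315.19484306,   0.        , 316.40524238],
       [  0.        , 315.19484306, 198.41221752],
       [  0.        ,   0.        ,   1.        ]]), 'distortion': array([-0.06119078,  0.        ,  0.        ,  0.        ,  0.        ]), 'hand_eye': array([[ 1.26055081e-04, -9.56399010e-01, -2.92063209e-01,
         7.31493236e-02],
       [ 9.99999261e-01,  4.73757440e-04, -1.11977869e-03,
        -2.40551903e-04],
       [ 1.20932235e-03, -2.92062852e-01,  9.56398363e-01,
        -1.77011795e-01],
       [ 0.00000000e+00,  0.00000000e+00,  0.00000000e+00,
         1.00000000e+00]])}
```

View pics/top1.png

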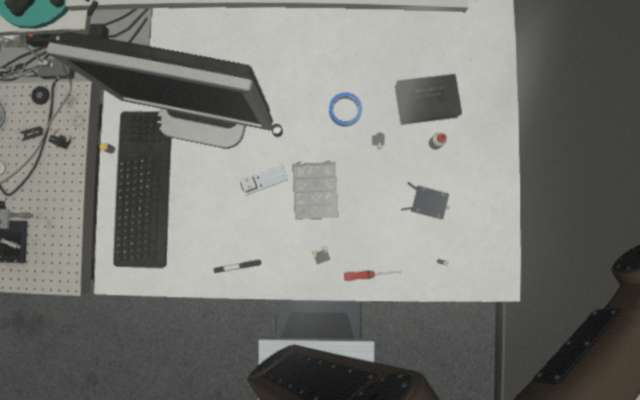

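View pics/scene1.png

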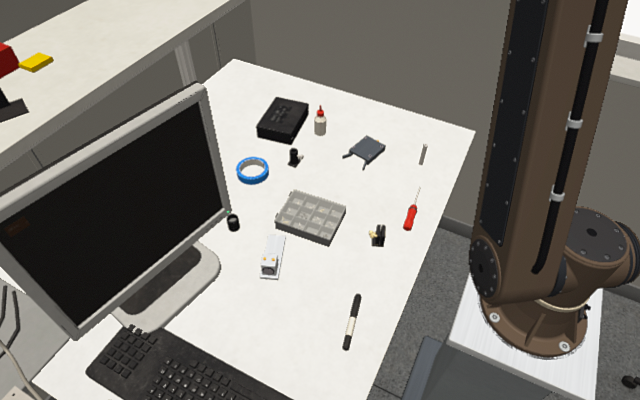

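Top view: carriage is at about (263,180), with its pedestal at the left end (248,185) and its toe pointing right. The dock is at (430,201), its wings opening left at (405,185–209). Bystanders are the lens tube (277,130), post holder (378,140), mirror mount (321,256) and bottle (438,140). A parts box at (315,190) stands between carriage and dock.

```bash
cat > h.py <<'E'
import cv2,numpy as np
from scipy.spatial.transform import Rotation as R
from station import monitor, viewer, ticket, robot
def pose(n,s=None):
    c=viewer.camera_info(n)
    if n=="wrist":
        T=np.eye(4);T[:3,:3]=R.from_quat(s["tool_rot"]).as_matrix();T[:3,3]=s["ee_pos"]
        M=T@c["hand_eye"];return c,M[:3,:3],M[:3,3]
    Rc=cv2.Rodrigues(c["rvec"])[0];return c,Rc.T,-Rc.T@c["tvec"]
def ray(c,Rw,uv):
    p=cv2.undistortPoints(np.array(uv,float).reshape(-1,1,2),c["K"],c["distortion"])[:,0]
    return np.c_[p,np.ones(len(p))]@Rw.T
def plane(n,uv,z,s=None):
    c,Rw,o=pose(n,s);r=ray(c,Rw,uv);return o+r*((np.asarray(z)-o[2])/r[:,2])[:,None]
def cloud(n,d,s=None):
    c,Rw,o=pose(n,s);v,u=np.mgrid[:400,:640];r=ray(c,Rw,np.c_[u.ravel(),v.ravel()])
    return (o+r*d.ravel()[:,None]).reshape(400,640,3)
E
python3 - <<'E'
from h import *
d=np.load("pics/top1.npy");P=cloud("top",d)
np.set_printoptions(precision=3,suppress=True)
for n,uv in dict(ped=(248,185),toe=(275,176),toeend=(286,172),dock=(430,201),w1=(408,185),w2=(404,210),tube=(277,130),post=(378,140),mm=(321,256),bot=(438,140),box=(315,190),boxedge=(295,190),boxr=(337,190),tape=(345,95),drv=(360,275),blk=(428,98),desk=(240,230),monitor=(262,100),base=(220,140)).items(): print(n,P[uv[1],uv[0]])
E
```

```text
ped [0.569 0.186 0.049]
toe [0.599 0.118 0.011]
toeend [0.611 0.089 0.002]
dock [ 0.535 -0.309  0.019]
w1 [ 0.58  -0.251 -0.001]
w2 [ 0.51  -0.238  0.01 ]
tube [0.725 0.115 0.024]
post [ 0.696 -0.161  0.051]
mm [ 0.383 -0.012  0.042]
bot [ 0.694 -0.317  0.078]
box [0.559 0.007 0.037]
boxedge [0.559 0.061 0.035]
boxr [ 0.563 -0.053 -0.   ]
tape [ 0.828 -0.072  0.02 ]
drv [ 0.332 -0.118  0.024]
blk [ 0.816 -0.298  0.047]
desk [0.448 0.213 0.003]
monitor [0.733 0.122 0.291]
base [0.696 0.273 0.017]
```

Emit:
jog_arm(
  linear=[
    [40,45,10],
    [82,88,20],
    [125,130,30],
    [170,172,40],
    [212,215,50],
  ],
  rotation=[
    [0,0,8],
    [0,0,16],
    [0,0,24],
    [0,0,32],
    [0,0,39],
  ],
)

```text
t: 0.72
ee_pos: [0.4195, -0.4259, 0.2477]
tool_rot: [-0.478, 0.879, 0.0, -0.0]
force: [1.2, -0.7, -0.2]
opening: 0.0851
gripper_force: 0.0
```

Emit:
jog_arm(
  linear=[
    [40,45,0],
    [82,88,0],
    [127,127,0],
    [127,127,0],
    [127,127,0],
  ],
  rotation=[
    [0,0,8],
    [0,0,16],
    [0,0,23],
    [0,0,23],
    [0,0,23],
  ],
)

```text
t: 1.35
ee_pos: [0.5452, -0.3004, 0.2471]
tool_rot: [-0.642, 0.767, 0.0, -0.0]
force: [0.1, -0.4, 0.4]
opening: 0.0853
gripper_force: 0.0
```

```bash
cat > snap.py <<'E'
import sys
from h import *
import pickle
n=sys.argv[1];s=monitor.observe();p,d=viewer.get_image("wrist")
cv2.imwrite(f"pics/{n}.png",p[:,:,::-1]);pickle.dump((s,p,d),open(f"pics/{n}.pkl","wb"))
print(s["t"],s["ee_pos"],s["tool_rot"],s["joint_pos"])
E
python3 snap.py dock
```

```text
1.35 [ 0.54516912 -0.30036235  0.24707053] [-6.41557448e-01  7.67074766e-01  4.65133453e-04 -3.58210971e-04] [-1.90355129e-01  2.46972222e-01 -3.29171982e-02 -3.37727927e-05
 -1.29208062e+00  1.26222388e-02]
```

View pics/dock.png

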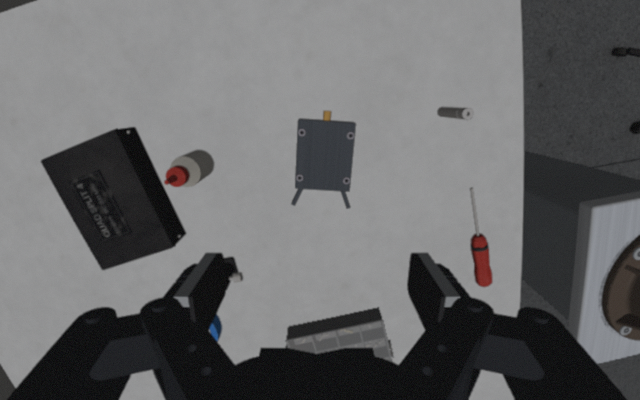

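The dock shows at top corners about (298,119), (356,122), (352,192), (295,188). The wings end at (293,205) and (348,208), so the mouth faces down the image. I'll segment it for the pose.

```bash
cat > dk.py <<'E'
from h import *
import pickle
np.set_printoptions(precision=4,suppress=True)
s,p,d=pickle.load(open("pics/dock.pkl","rb"));P=cloud("wrist",d,s)
print("desk z",np.median(P[60:110,340:420,2]), "lip z",np.median(P[140:180,310:340,2]))
g=cv2.cvtColor(p,cv2.COLOR_RGB2GRAY);m=np.zeros_like(g);m[112:215,280:370]=(g[112:215,280:370]<110)
k,l,st,_=cv2.connectedComponentsWithStats(m);i=1+np.argmax(st[1:,4]);m=(l==i).astype(np.uint8)
b=cv2.morphologyEx(m,cv2.MORPH_OPEN,np.ones((15,15)))
r=cv2.minAreaRect(cv2.findContours(b,0,1)[0][0]);c=cv2.boxPoints(r);print(r);print(c)
W=plane("wrist",c,.021,s);print(W)
w=np.argwhere(m)[:,::-1];w=w[w[:,1]>196]
L=w[w[:,0]<320];Rr=w[w[:,0]>320]
for q in(L,Rr):
    e=q[q[:,1]>=q[:,1].max()-1].mean(0);print("wing tip",e,plane("wrist",[e],.012,s))
# front edge fit: bottom boundary of opened block
xs=np.arange(303,347);ys=[np.argwhere(b[:,x]).max()+.5 for x in xs]
a=np.polyfit(xs,ys,1);E=plane("wrist",[[297,np.polyval(a,297)],[352,np.polyval(a,352)]],.021,s);print("front edge",E)
ys=np.arange(130,180)
for f in(np.min,np.max):
    q=[f(np.argwhere(b[y]))+(.5 if f is np.max else -.5) for y in ys];a=np.polyfit(ys,q,1)
    S=plane("wrist",[[np.polyval(a,y),y] for y in(125,190)],.021,s);v=S[1]-S[0];print("side",S,np.degrees(np.arctan2(-v[1],-v[0])))
v=E[1]-E[0];print("edge dir",np.degrees(np.arctan2(v[1],v[0])),np.linalg.norm(v))
E
python3 dk.py
```

```text
desk z 0.0006154288694489862 lip z 0.02164270533433088
((324.5628967285156, 154.6165008544922), (57.5769157409668, 70.6543197631836), 2.6025619506835938)
[[294.2    188.6   ]
 [297.4083 118.0186]
 [354.9258 120.633 ]
 [351.7175 191.2144]]
[[ 0.5817 -0.2715  0.021 ]
 [ 0.5599 -0.3601  0.021 ]
 [ 0.4898 -0.3443  0.021 ]
 [ 0.5072 -0.2545  0.021 ]]
wing tip [293.6 204.2] [[ 0.5879 -0.2476  0.012 ]]
wing tip [347.4 207.2] [[ 0.5158 -0.2302  0.012 ]]
front edge [[ 0.578  -0.2709  0.021 ]
 [ 0.5068 -0.2544  0.021 ]]
side [[ 0.562  -0.3518  0.021 ]
 [ 0.582  -0.2696  0.021 ]] -103.6442897618892
side [[ 0.4899 -0.3389  0.021 ]
 [ 0.5099 -0.2567  0.021 ]] -103.67247385042909
edge dir 166.9981342270884 0.07306450372752735
```

Emit:
jog_arm(
  linear=[
    [5,50,0],
    [10,105,0],
    [15,160,0],
    [20,215,0],
    [25,270,0],
  ],
  rotation=[
    [0,0,5],
    [0,0,10],
    [0,0,15],
    [0,0,20],
    [0,0,25],
  ],
)

```text
t: 2.02
ee_pos: [0.5699, -0.0305, 0.2481]
tool_rot: [0.792, -0.61, 0.0, -0.0]
force: [0.4, 0.2, 0.6]
opening: 0.0856
gripper_force: 0.0
```

Emit:
jog_arm(
  linear=[
    [5,55,0],
    [10,110,0],
    [15,170,0],
    [15,170,0],
    [15,170,0],
  ],
  rotation=[
    [0,0,3],
    [0,0,6],
    [0,0,9],
    [0,0,9],
    [0,0,9],
  ],
)

```text
t: 2.65
ee_pos: [0.5852, 0.1383, 0.2476]
tool_rot: [0.837, -0.547, -0.0, 0.0]
force: [-0.6, -0.4, -0.1]
opening: 0.0857
gripper_force: 0.0
```

```bash
python3 snap.py car
python3 - <<'E'
from h import *
P=cloud("top",np.load("pics/top1.npy"));m=(P[...,2]>.15)&(P[...,2]<.6)&(P[...,1]<.4)&(P[...,1]>.0)&(P[...,0]>.4)&(P[...,0]<1)
q=P[m];print("monitor nearest",q[np.argsort(q[:,0])[:5]])
E
```

```text
2.65 [0.58522528 0.13827512 0.24759471] [ 8.37414722e-01 -5.46567973e-01 -3.76769536e-05  1.80141694e-04] [ 5.56707898e-01  2.10671839e-01 -7.92222315e-02  8.74267822e-05
 -1.28126067e+00 -1.42457311e-01]
monitor nearest [[0.70987316 0.12801484 0.41331211]
 [0.70989187 0.12995368 0.41319984]
 [0.71014121 0.12994122 0.42531851]
 [0.71022542 0.12910601 0.41863186]
 [0.7102473  0.13103545 0.41851133]]
```

View pics/car.png

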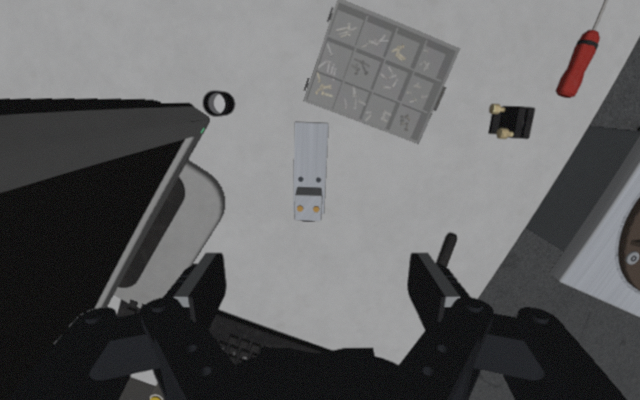

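The carriage is upright in the image. Its toe front edge runs (295,121)–(329,122), and the pedestal top is at about (310,207) with two orange knobs. The lens tube is at (218,103) and the monitor is well to the left.

Run:
```python
from h import *
import pickle
np.set_printoptions(precision=4,suppress=True)
s,p,d=pickle.load(open("pics/car.pkl","rb"));P=cloud("wrist",d,s)
Z=P[...,2];roi=np.zeros(Z.shape,bool);roi[112:235,280:345]=1
print("desk",np.median(Z[130:180,250:280]), "toe",np.median(Z[135:170,302:320]),"ped",np.median(Z[195:210,303:320]))
for lo,hi,n in((.0055,.016,"toe"),(.044,.062,"ped")):
    m=(roi&(Z>lo)&(Z<hi)).astype(np.uint8)
    m=cv2.morphologyEx(m,cv2.MORPH_OPEN,np.ones((5,5)))
    q=P[m>0][:,:2].astype(np.float32);r=cv2.minAreaRect(q*1000);print(n,len(q),r);print(cv2.boxPoints(r))
    if n=="toe":
        ys=np.arange(130,180);L=[];Rr=[]
        for y in ys:
            k=np.flatnonzero(m[y]);L.append(k[0]-.5);Rr.append(k[-1]+.5)
        for e in(L,Rr):
            a=np.polyfit(ys,e,1);S=plane("wrist",[[np.polyval(a,y),y] for y in(125,180)],.01,s);v=S[0]-S[1];print(S,np.degrees(np.arctan2(v[1],v[0])))
        xs=np.arange(298,325);e=[np.flatnonzero(m[:,x])[0]-.5 for x in xs];a=np.polyfit(xs,e,1)
        print("front",plane("wrist",[[x,np.polyval(a,x)] for x in(296,327)],.01,s))
cv2.imwrite("pics/carcrop.png",cv2.resize(p[110:235,270:355,::-1],None,fx=4,fy=4,interpolation=cv2.INTER_CUBIC))
```

```text
desk 0.0006686925726139825 toe 0.010670170969917764 ped 0.052579429979788705
toe 2181 ((597.32470703125, 134.94732666015625), (44.14037322998047, 87.64964294433594), 21.51882553100586)
[[560.7177 167.6219]
 [592.8682  86.0817]
 [633.9318 102.2727]
 [601.7812 183.8129]]
[[0.6326 0.1068 0.01  ]
 [0.6049 0.1742 0.01  ]] -67.65419544417539
[[0.5919 0.0889 0.01  ]
 [0.5652 0.1567 0.01  ]] -68.48439316790483
front [[0.6313 0.1019 0.01  ]
 [0.5946 0.0865 0.01  ]]
ped 739 ((575.1519775390625, 190.48660278320312), (32.75311279296875, 37.46402359008789), 23.217193603515625)
[[552.7172 201.2457]
 [567.4861 166.8156]
 [597.5868 179.7275]
 [582.8179 214.1576]]
```

Emit:
jog_arm(
  linear=[
    [-5,25,-20],
    [-10,51,-60],
    [-10,51,-110],
    [-10,51,-150],
    [-10,51,-150],
  ],
  rotation=[
    [0,0,-1],
    [0,0,-1.8],
    [0,0,-1.8],
    [0,0,-1.8],
    [0,0,-1.8],
  ],
  jaw=1.0,
  grip_force=50,
)

```text
t: 3.32
ee_pos: [0.5736, 0.1875, 0.0951]
tool_rot: [0.828, -0.56, -0.001, 0.003]
force: [-0.2, 0.3, 0.7]
opening: 0.0851
gripper_force: 0.0
```

Emit:
jog_arm(
  linear=[
    [0,0,-25],
    [0,0,-50],
    [0,0,-70],
    [0,0,-81],
    [0,0,-82],
  ],
  rotation=[
    [0,0,0],
    [0,0,0],
    [0,0,0],
    [0,0,0],
    [0,0,0],
  ],
)

```text
t: 3.95
ee_pos: [0.5761, 0.19, 0.0164]
tool_rot: [0.829, -0.559, 0.0, -0.0]
force: [0.6, -0.7, 0.7]
opening: 0.0851
gripper_force: 0.0
```

Emit:
jog_arm(
  linear=[
    [0,0,0],
    [0,0,0],
    [0,0,0],
    [0,0,0],
    [0,0,0],
  ],
  rotation=[
    [0,0,0],
    [0,0,0],
    [0,0,0],
    [0,0,0],
    [0,0,0],
  ],
  jaw=0,
  grip_force=50,
)

```text
t: 4.58
ee_pos: [0.5753, 0.1904, 0.0165]
tool_rot: [0.829, -0.559, 0.0, -0.0]
force: [-3.5, -0.6, 7.5]
opening: 0.031
gripper_force: 48.9
```

Emit:
jog_arm(
  linear=[
    [0,0,0],
    [0,0,0],
    [0,0,0],
    [0,0,0],
    [0,0,0],
  ],
  rotation=[
    [0,0,0],
    [0,0,0],
    [0,0,0],
    [0,0,0],
    [0,0,0],
  ],
)

```text
t: 5.2
ee_pos: [0.5753, 0.1903, 0.0165]
tool_rot: [0.829, -0.559, 0.0, -0.0]
force: [-2.9, -0.3, 6.9]
opening: 0.0307
gripper_force: 48.9
```

Emit:
jog_arm(
  linear=[
    [0,0,2],
    [0,0,6],
    [0,0,15],
    [0,0,30],
    [0,0,30],
  ],
  rotation=[
    [0,0,0],
    [0,0,0],
    [0,0,0],
    [0,0,0],
    [0,0,0],
  ],
)

```text
t: 5.82
ee_pos: [0.5766, 0.1911, 0.0475]
tool_rot: [0.829, -0.559, 0.001, -0.002]
force: [0.2, -1.0, -4.9]
opening: 0.0305
gripper_force: 50.3
```

```bash
python3 snap.py held
python3 - <<'E'
from h import *
s=monitor.observe();print(s["force"],s["ft_torque"],s["opening"])
E
```

```text
5.825 [0.57660901 0.19110891 0.04754053] [ 8.29156810e-01 -5.59013545e-01  7.06704126e-04 -1.53002893e-03] [ 6.41512082e-01  3.81196697e-01 -3.30372710e-01  4.30561271e-04
 -8.55871973e-01 -2.57390617e-01]
[-0.23295029 -0.3478293  -5.92811285] [ 0.09688732  0.08872423 -0.03077825] 0.0304269854145948
```

View pics/held.png

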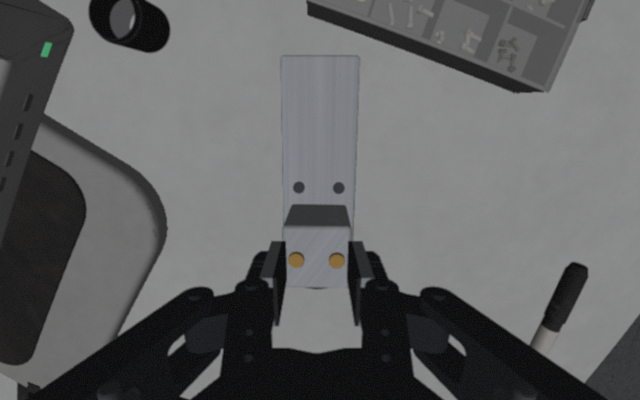

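The carriage is held, with the toe ahead (front edge (281,56)–(359,56)) and the pedestal between the pads. I'll measure its pose in the hand, including pitch.

```bash
cat > held.py <<'E'
from h import *
import pickle,sys
np.set_printoptions(precision=4,suppress=True)
s,p,d=pickle.load(open(f"pics/{sys.argv[1]}.pkl","rb"));P=cloud("wrist",d,s)
Rt=R.from_quat(s["tool_rot"]).as_matrix();T=(P-s["ee_pos"])@Rt  # tool frame
q=T[65:175,290:350].reshape(-1,3);A=np.c_[q[:,0],q[:,1],np.ones(len(q))];k=np.linalg.lstsq(A,q[:,2],rcond=None)[0]
print("toe top plane z=ax+by+c (tool)",k,"pitch deg",np.degrees(np.arctan(k[:2])))
ztop=np.median(q[:,2]);m=(abs(T[...,2]-(T[...,:2]@k[:2]+k[2]))<.006);m[:40]=0;m[200:]=0;m[:,:260]=0;m[:,380:]=0
m=cv2.morphologyEx(m.astype(np.uint8),cv2.MORPH_OPEN,np.ones((5,5)))
ys=np.arange(70,175);e=np.array([(np.flatnonzero(m[y])[0]-.5,np.flatnonzero(m[y])[-1]+.5) for y in ys])
c,Rw,o=pose("wrist",s)
xs=np.arange(290,350);f=np.polyfit(xs,[np.flatnonzero(m[:,x])[0]-.5 for x in xs],1)
def hit(uv):
    r=ray(c,Rw,uv)@Rt;o2=(o-s["ee_pos"])@Rt
    t=(k[2]+k[:2]@o2[:2]-o2[2])/(r[:,2]-r[:,:2]@k[:2]);return o2+r*t[:,None]
S=[]
for i in(0,1):
    a=np.polyfit(ys,e[:,i],1);h=hit([[np.polyval(a,y),y] for y in(70,170)]);S.append(h);v=h[0]-h[1];print("side",h,np.degrees(np.arctan2(v[1],v[0])))
print("front",hit([[x,np.polyval(f,x)] for x in(283,320,357)]))
E
python3 held.py held
```

```text
toe top plane z=ax+by+c (tool) [ 0.022  -0.0129  0.0065] pitch deg [ 1.26   -0.7395]
side [[ 0.0925 -0.0212  0.0088]
 [ 0.0363 -0.0215  0.0076]] 0.278856114413577
side [[0.0925 0.0224 0.0082]
 [0.0364 0.0219 0.007 ]] 0.5054765095947336
front [[ 0.1001 -0.0195  0.0089]
 [ 0.1     0.0008  0.0087]
 [ 0.1     0.021   0.0084]]
```

Run:
```python
from h import *
import pickle
for n,b in(("car",(130,180,245,285)),("car",(130,175,300,322)),("held",(90,200,200,270)),("held",(110,220,380,480))):
    s,p,d=pickle.load(open(f"pics/{n}.pkl","rb"));P=cloud("wrist",d,s)
    Rt=R.from_quat(s["tool_rot"]).as_matrix();T=(P-s["ee_pos"])@Rt
    q=T[b[0]:b[1],b[2]:b[3]].reshape(-1,3);A=np.c_[q[:,:2],np.ones(len(q))];k=np.linalg.lstsq(A,q[:,2],rcond=None)[0];w=P[b[0]:b[1],b[2]:b[3]].reshape(-1,3)
    B=np.c_[w[:,:2],np.ones(len(w))];kw=np.linalg.lstsq(B,w[:,2],rcond=None)[0]
    print(n,b,np.degrees(k[:2]),"world slope deg",np.degrees(kw[:2]),w[:,2].mean())
```

```text
car (130, 180, 245, 285) [-21.19145204 -36.34804595] world slope deg [-24.70741919 -34.01725592] 0.003419397160923383
car (130, 175, 300, 322) [-23.46896812 -12.41397784] world slope deg [ -1.73215814 -26.39257098] 0.012755460187543421
held (90, 200, 200, 270) [ -2.17397755 -15.06259649] world slope deg [-13.13976428  -7.62295456] 0.0017651770811401143
held (110, 220, 380, 480) [-2.53722356  6.74014077] world slope deg [7.31419542 0.23675902] 0.0012831901471580336
```

```bash
cat > pl.py <<'E'
from h import *
import pickle,sys
def go(n,b):
    s,p,d=pickle.load(open(f"pics/{n}.pkl","rb"));P=cloud("wrist",d,s)
    w=P[b[0]:b[1],b[2]:b[3]].reshape(-1,3);w=w[abs(w[:,2]-np.median(w[:,2]))<.008]
    th=2*np.arctan2(s["tool_rot"][1],s["tool_rot"][0])
    u=np.array([np.cos(th),np.sin(th)]);v=np.array([-u[1],u[0]])
    xy=np.c_[w[:,:2]@u,w[:,:2]@v,np.ones(len(w))]
    for _ in range(4):
        k=np.linalg.lstsq(xy,w[:,2],rcond=None)[0];r=w[:,2]-xy@k;g=abs(r)<.003;xy,w=xy[g],w[g]
    print(n,b,"slope deg along toe, across",np.degrees(k[:2]).round(2),"meanz",w[:,2].mean().round(4),"rms",r.std().round(5),len(w))
if __name__=="__main__":
    for n,b in(("car",(130,180,245,285)),("car",(130,175,300,322)),("held",(90,200,200,270)),("held",(110,220,380,480)),("held",(65,175,290,350))): go(n,b)
E
python3 pl.py
```

```text
car (130, 180, 245, 285) slope deg along toe, across [-0.03  0.1 ] meanz 0.0007 rms 0.0008 1987
car (130, 175, 300, 322) slope deg along toe, across [0.06 0.28] meanz 0.0107 rms 0.0008 985
held (90, 200, 200, 270) slope deg along toe, across [0.07 0.06] meanz 0.0007 rms 0.00067 7663
held (110, 220, 380, 480) slope deg along toe, across [0.06 0.1 ] meanz 0.0006 rms 0.00065 10964
held (65, 175, 290, 350) slope deg along toe, across [-2.59 -1.25] meanz 0.0388 rms 0.00066 6572
```

Emit:
jog_arm(
  linear=[
    [0,0,30],
    [0,-15,60],
    [0,-50,70],
    [0,-90,70],
    [0,-130,70],
  ],
  rotation=[
    [0,0,0],
    [0,0,-2],
    [0,0,-6],
    [0,0,-10],
    [0,0,-14],
  ],
)

```text
t: 6.5
ee_pos: [0.5749, 0.0593, 0.1155]
tool_rot: [0.754, -0.657, -0.0, -0.0]
force: [0.0, -0.2, -5.1]
opening: 0.0305
gripper_force: 50.9
```

Emit:
jog_arm(
  linear=[
    [0,-40,0],
    [0,-80,0],
    [0,-120,0],
    [0,-160,0],
    [0,-185,0],
  ],
  rotation=[
    [0,0,-4],
    [0,0,-8],
    [0,0,-12],
    [0,0,-16],
    [0,0,-20],
  ],
)

```text
t: 7.12
ee_pos: [0.5747, -0.1263, 0.1151]
tool_rot: [-0.628, 0.778, 0.0, -0.0]
force: [0.2, 0.6, -5.8]
opening: 0.0304
gripper_force: 51.2
```

Emit:
jog_arm(
  linear=[
    [0,-8,-20],
    [0,-9,-45],
    [0,-9,-62],
    [0,-9,-62],
    [0,-9,-62],
  ],
  rotation=[
    [0,0,-1],
    [0,0,-1],
    [0,0,-1],
    [0,0,-1],
    [0,0,-1],
  ],
)

```text
t: 7.75
ee_pos: [0.5761, -0.1335, 0.0543]
tool_rot: [-0.623, 0.782, -0.0, 0.0]
force: [0.4, 0.1, -4.3]
opening: 0.0302
gripper_force: 51.0
```

```bash
python3 snap.py held2; python3 held.py held2
python3 - <<'E'
from pl import *
go("held2",(65,175,290,350))
go("held2",(90,180,380,410))
s=monitor.observe();print(s["force"],s["ft_torque"])
E
```

```text
7.75 [ 0.57608502 -0.13349303  0.05430909] [-6.22819534e-01  7.82365389e-01 -3.78287339e-04  2.89087841e-04] [ 1.02848006e-01  3.51985929e-01 -3.58239523e-01  4.29512563e-04
 -8.59676046e-01 -3.29241515e-01]
toe top plane z=ax+by+c (tool) [ 0.0272 -0.0163  0.0063] pitch deg [ 1.5602 -0.9333]
side [[ 0.0918 -0.0214  0.0092]
 [ 0.0355 -0.0217  0.0077]] 0.36483777381700794
side [[0.0917 0.0223 0.0085]
 [0.0357 0.0219 0.007 ]] 0.3592768850880092
front [[ 0.0994 -0.0197  0.0094]
 [ 0.0993  0.0007  0.009 ]
 [ 0.0993  0.0209  0.0087]]
held2 (65, 175, 290, 350) slope deg along toe, across [-2.65 -1.42] meanz 0.0456 rms 0.00067 6577
held2 (90, 180, 380, 410) slope deg along toe, across [0.05 0.33] meanz 0.0006 rms 0.00067 2693
[ 0.07318305 -0.77163013 -3.98068173] [ 0.05459402 -0.04571243  0.03836874]
```

View pics/held2.png

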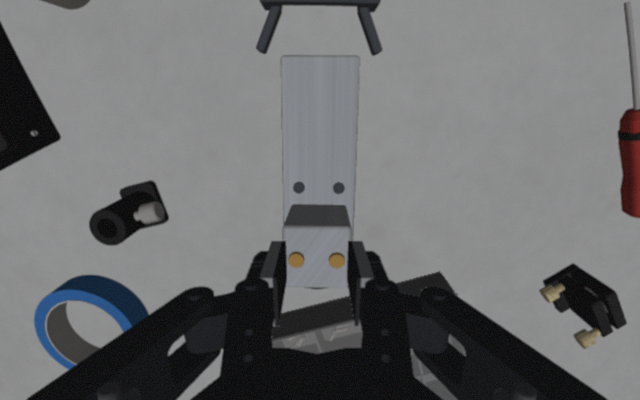

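The image shows the toe straight ahead of the wings ((258,50) and (382,50)), with the bystanders clear on both sides. The toe droops about 2.6° and rolls about 1.4°, so I'll level it while lowering.

Emit:
jog_arm(
  linear=[
    [0,0,-10],
    [0,0,-20],
    [0,0,-28],
    [0,0,-33],
    [0,0,-33],
  ],
  rotation=[
    [-1.5,-0.4,0],
    [-2.9,-0.8,0],
    [-2.9,-0.8,0],
    [-2.9,-0.8,0],
    [-2.9,-0.8,0],
  ],
)

```text
t: 8.43
ee_pos: [0.5755, -0.1338, 0.0206]
tool_rot: [-0.622, 0.782, -0.024, -0.01]
force: [-0.2, -0.1, -4.7]
opening: 0.0301
gripper_force: 50.7
```

```bash
python3 snap.py held3
python3 - <<'E'
from pl import *
go("held3",(65,175,290,350))
go("held3",(90,180,380,410))
s=monitor.observe();print(s["force"],s["ft_torque"])
E
```

```text
8.425 [ 0.57552914 -0.13376473  0.02055028] [-0.62227294  0.78236465 -0.02400267 -0.01028623] [ 0.13917199  0.38012965 -0.44459248  0.07679938 -0.7408771  -0.42268648]
held3 (65, 175, 290, 350) slope deg along toe, across [-0.3  -0.04] meanz 0.0144 rms 0.00066 6577
held3 (90, 180, 380, 410) slope deg along toe, across [-0.02  0.39] meanz 0.0006 rms 0.00067 2688
[ 1.06484034 -0.03540008 -4.49256679] [0.29698737 0.00535679 0.01270388]
```

Emit:
jog_arm(
  linear=[
    [0,0,-1.5],
    [0,0,-3],
    [0,0,-3.5],
    [0,0,-4],
    [0,0,-4],
  ],
  rotation=[
    [-0.3,0.1,0],
    [-0.3,0.1,0],
    [-0.3,0.1,0],
    [-0.3,0.1,0],
    [-0.3,0.1,0],
  ],
)

```text
t: 9.1
ee_pos: [0.5754, -0.1336, 0.0166]
tool_rot: [-0.622, 0.782, -0.026, -0.013]
force: [-0.5, 0.4, -5.8]
opening: 0.0306
gripper_force: 50.8
```

Emit:
jog_arm(
  linear=[
    [0,0,-0.5],
    [0,0,-0.5],
    [0,0,-0.5],
  ],
  rotation=[
    [0,0,0],
    [0,0,0],
    [0,0,0],
  ],
)

```text
t: 9.48
ee_pos: [0.5755, -0.1337, 0.0164]
tool_rot: [-0.622, 0.782, -0.026, -0.013]
force: [-2.2, 0.9, 0.4]
opening: 0.0302
gripper_force: 52.7
```

Emit:
jog_arm(
  linear=[
    [0,0,-0.5],
    [0,0,-0.5],
    [0,0,-0.5],
  ],
  rotation=[
    [0,0,0],
    [0,0,0],
    [0,0,0],
  ],
)

```text
t: 9.85
ee_pos: [0.5755, -0.1337, 0.0163]
tool_rot: [-0.622, 0.782, -0.026, -0.013]
force: [-4.0, 1.0, 6.5]
opening: 0.0306
gripper_force: 54.4
```

Emit:
jog_arm(
  linear=[
    [0,0,0.5],
    [0,0,0.5],
    [0,0,0.5],
  ],
  rotation=[
    [0,0,0],
    [0,0,0],
    [0,0,0],
  ],
)

```text
t: 10.22
ee_pos: [0.5755, -0.1337, 0.0163]
tool_rot: [-0.622, 0.782, -0.026, -0.013]
force: [-3.1, 0.9, 4.1]
opening: 0.0302
gripper_force: 54.1
```

```bash
python3 snap.py down
python3 - <<'E'
from pl import *
go("down",(65,175,290,350))
s,p,d=pickle.load(open("pics/down.pkl","rb"));cv2.imwrite("pics/downc.png",cv2.resize(p[:150,220:420,::-1],None,fx=4,fy=4,interpolation=cv2.INTER_CUBIC))
print(s["force"])
E
```

```text
10.225 [ 0.57547776 -0.13365521  0.01633159] [-0.62238049  0.78219094 -0.025734   -0.01255468] [ 0.14304544  0.38578122 -0.45190449  0.0856403  -0.73062913 -0.43335613]
down (65, 175, 290, 350) slope deg along toe, across [0.01 0.02] meanz 0.0107 rms 0.00066 6576
[-3.07076418  0.88775692  4.12230503]
```

View pics/downc.png

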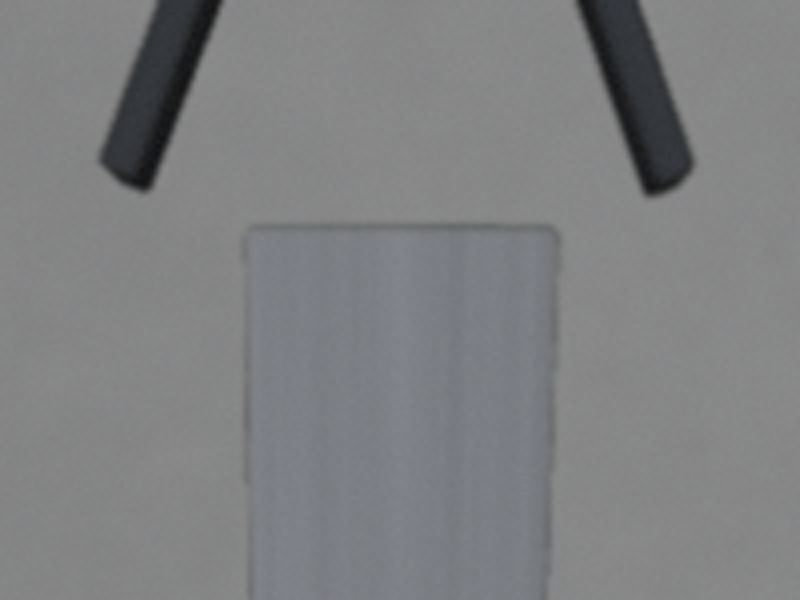

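The carriage sits flat (slope ~0°). The toe is about 0.7 mm right of the mid-line between the wings (wing mid 397, toe mid 402 in the crop). I'll start sliding with a small lateral correction.

Emit:
jog_arm(
  linear=[
    [0.4,-0.1,0.3],
    [-0.2,-3.1,0.3],
    [-1.1,-7,0.3],
    [-2.1,-11,0.3],
    [-2.8,-14.8,0.3],
  ],
  rotation=[
    [0,0,0],
    [0,0,0],
    [0,0,0],
    [0,0,0],
    [0,0,0],
  ],
)

```text
t: 10.9
ee_pos: [0.5729, -0.1487, 0.0164]
tool_rot: [-0.622, 0.782, -0.026, -0.012]
force: [0.5, 2.6, 0.6]
opening: 0.0301
gripper_force: 52.6
```

```bash
cat > f.py <<'E'
from h import *
u=np.array([-.2317,-.9728]);n=np.array([.9728,-.2317]);M=np.array([.5459,-.2635])
F=[]
for i in range(3):
    s=monitor.observe();F.append(np.r_[s["force"],s["ft_torque"]]);viewer.get_image("wrist") if i<2 else 0
F=np.array(F);f=F.mean(0);p=s["ee_pos"];e=p[:2]-M
print("t %.2f resist %.2f lat %.2f fz %.2f | tip x %.1f lat %.1f mm z %.1f"%(s["t"],-f[:2]@u,f[:2]@n,f[2],(e@u+.0993)*1e3,(e@n)*1e3,p[2]*1e3), "r samples",(-F[:,:2]@u).round(1),"M",f[3:].round(2),"grip",round(s["gripper_force"],1))
E
python3 f.py
```

```text
t 11.00 resist 1.35 lat 0.85 fz -0.73 | tip x -18.2 lat -0.4 mm z 16.4 r samples [ 2.6  1.5 -0. ] M [ 0.72 -0.45  0.05] grip 52.3
```

Emit:
jog_arm(
  linear=[
    [-0.6,-3.2,0],
    [-1.3,-6.6,0],
    [-2.1,-10,0],
    [-2.8,-13,0],
    [-3.5,-16,0],
  ],
  rotation=[
    [0,0,0],
    [0,0,0],
    [0,0,0],
    [0,0,0],
    [0,0,0],
  ],
)

```text
t: 11.62
ee_pos: [0.569, -0.1646, 0.0164]
tool_rot: [-0.622, 0.782, -0.026, -0.013]
force: [0.3, 3.7, -0.9]
opening: 0.03
gripper_force: 52.7
```

```bash
python3 f.py
```

```text
t 11.72 resist 1.47 lat -0.06 fz -0.62 | tip x -1.9 lat -0.5 mm z 16.4 r samples [ 3.7  1.1 -0.3] M [ 0.84 -0.3   0.03] grip 52.5
```

Emit:
jog_arm(
  linear=[
    [-0.4,-2,0],
    [-0.9,-4,0],
    [-1.3,-6,0],
    [-1.8,-8,0],
    [-2.2,-10,0],
  ],
  rotation=[
    [0,0,0],
    [0,0,0],
    [0,0,0],
    [0,0,0],
    [0,0,0],
  ],
)

```text
t: 12.35
ee_pos: [0.5668, -0.1746, 0.0164]
tool_rot: [-0.622, 0.782, -0.026, -0.013]
force: [0.4, 3.2, -0.3]
opening: 0.0301
gripper_force: 52.7
```

```bash
python3 f.py
```

```text
t 12.45 resist 2.28 lat -0.03 fz -0.39 | tip x 8.2 lat -0.3 mm z 16.4 r samples [3.3 2.5 1.1] M [ 1.05 -0.26  0.05] grip 52.6
```

Emit:
jog_arm(
  linear=[
    [-0.3,-1.5,0],
    [-0.6,-3,0],
    [-0.9,-4.5,0],
    [-1.2,-5.8,0],
  ],
  rotation=[
    [0,0,0],
    [0,0,0],
    [0,0,0],
    [0,0,0],
  ],
)

```text
t: 12.95
ee_pos: [0.5657, -0.1803, 0.0164]
tool_rot: [-0.622, 0.782, -0.026, -0.013]
force: [0.5, 3.3, -0.8]
opening: 0.0302
gripper_force: 52.7
```

Emit:
jog_arm(
  linear=[
    [-0.2,-1,0],
    [-0.5,-2,0],
  ],
  rotation=[
    [0,0,0],
    [0,0,0],
  ],
)

```text
t: 13.2
ee_pos: [0.5652, -0.1823, 0.0164]
tool_rot: [-0.622, 0.782, -0.026, -0.013]
force: [0.3, 3.0, -0.8]
opening: 0.0301
gripper_force: 52.6
```

Emit:
jog_arm(
  linear=[
    [-0.2,-1,0],
    [-0.5,-2,0],
  ],
  rotation=[
    [0,0,0],
    [0,0,0],
  ],
)

```text
t: 13.45
ee_pos: [0.5647, -0.1843, 0.0164]
tool_rot: [-0.622, 0.782, -0.026, -0.013]
force: [1.5, 3.2, -0.9]
opening: 0.0304
gripper_force: 52.6
```

Emit:
jog_arm(
  linear=[
    [-0.2,-1,0],
    [-0.5,-2,0],
  ],
  rotation=[
    [0,0,0],
    [0,0,0],
  ],
)

```text
t: 13.7
ee_pos: [0.5642, -0.1863, 0.0164]
tool_rot: [-0.622, 0.782, -0.026, -0.013]
force: [1.3, 2.6, -0.7]
opening: 0.0298
gripper_force: 52.6
```

Emit:
jog_arm(
  linear=[
    [-0.3,-1.2,0],
    [-0.6,-2.4,0],
  ],
  rotation=[
    [0,0,0],
    [0,0,0],
  ],
)

```text
t: 13.95
ee_pos: [0.5636, -0.1887, 0.0164]
tool_rot: [-0.622, 0.782, -0.026, -0.013]
force: [0.4, 2.9, -0.7]
opening: 0.03
gripper_force: 52.6
```

Emit:
jog_arm(
  linear=[
    [-0.3,-1.2,0],
    [-0.6,-2.4,0],
  ],
  rotation=[
    [0,0,0],
    [0,0,0],
  ],
)

```text
t: 14.2
ee_pos: [0.563, -0.1911, 0.0164]
tool_rot: [-0.622, 0.782, -0.026, -0.013]
force: [0.2, 2.2, -0.2]
opening: 0.0301
gripper_force: 52.6
```

Emit:
jog_arm(
  linear=[
    [-0.3,-1.2,0],
    [-0.6,-2.4,0],
  ],
  rotation=[
    [0,0,0],
    [0,0,0],
  ],
)

```text
t: 14.45
ee_pos: [0.5624, -0.1935, 0.0164]
tool_rot: [-0.622, 0.782, -0.026, -0.013]
force: [1.1, 3.1, -0.1]
opening: 0.0307
gripper_force: 52.6
```

Emit:
jog_arm(
  linear=[
    [-0.3,-1.2,0],
    [-0.6,-2.4,0],
  ],
  rotation=[
    [0,0,0],
    [0,0,0],
  ],
)

```text
t: 14.7
ee_pos: [0.5618, -0.1959, 0.0164]
tool_rot: [-0.622, 0.782, -0.026, -0.013]
force: [1.1, 3.8, -0.2]
opening: 0.0304
gripper_force: 52.6
```

Emit:
jog_arm(
  linear=[
    [-0.15,-0.6,0],
    [-0.3,-1.2,0],
  ],
  rotation=[
    [0,0,0],
    [0,0,0],
  ],
)

```text
t: 14.95
ee_pos: [0.5615, -0.1971, 0.0164]
tool_rot: [-0.622, 0.782, -0.026, -0.013]
force: [0.0, 2.7, 0.3]
opening: 0.0301
gripper_force: 52.6
```

No pin yet, so I'll continue.

Emit:
jog_arm(
  linear=[
    [-0.3,-1.2,0],
    [-0.6,-2.4,0],
  ],
  rotation=[
    [0,0,0],
    [0,0,0],
  ],
)

```text
t: 15.2
ee_pos: [0.5609, -0.1995, 0.0164]
tool_rot: [-0.622, 0.782, -0.026, -0.013]
force: [1.5, 1.9, -1.0]
opening: 0.0304
gripper_force: 52.6
```

Emit:
jog_arm(
  linear=[
    [-0.3,-1.2,0],
    [-0.6,-2.4,0],
  ],
  rotation=[
    [0,0,0],
    [0,0,0],
  ],
)

```text
t: 15.45
ee_pos: [0.5603, -0.2019, 0.0164]
tool_rot: [-0.622, 0.782, -0.026, -0.013]
force: [0.7, 3.1, -1.4]
opening: 0.0306
gripper_force: 52.6
```

Emit:
jog_arm(
  linear=[
    [-0.3,-1.2,0],
    [-0.6,-2.4,0],
  ],
  rotation=[
    [0,0,0],
    [0,0,0],
  ],
)

```text
t: 15.7
ee_pos: [0.5596, -0.2043, 0.0164]
tool_rot: [-0.622, 0.782, -0.026, -0.013]
force: [0.4, 2.2, -0.9]
opening: 0.0299
gripper_force: 52.6
```

Emit:
jog_arm(
  linear=[
    [-0.3,-1.2,0],
    [-0.6,-2.4,0],
  ],
  rotation=[
    [0,0,0],
    [0,0,0],
  ],
)

```text
t: 15.95
ee_pos: [0.5591, -0.2066, 0.0164]
tool_rot: [-0.622, 0.782, -0.026, -0.013]
force: [0.2, 4.7, -0.7]
opening: 0.0304
gripper_force: 52.6
```

Emit:
jog_arm(
  linear=[
    [-0.1,-0.4,0],
    [-0.2,-0.8,0],
  ],
  rotation=[
    [0,0,0],
    [0,0,0],
  ],
)

```text
t: 16.2
ee_pos: [0.559, -0.2073, 0.0164]
tool_rot: [-0.622, 0.782, -0.026, -0.013]
force: [0.3, 4.3, -0.4]
opening: 0.0303
gripper_force: 52.6
```

Resistance stays above baseline, so this is likely the pin. I'll take small steps.

Emit:
jog_arm(
  linear=[
    [-0.1,-0.4,0],
    [-0.2,-0.8,0],
  ],
  rotation=[
    [0,0,0],
    [0,0,0],
  ],
)

```text
t: 16.45
ee_pos: [0.5588, -0.2082, 0.0164]
tool_rot: [-0.622, 0.782, -0.026, -0.013]
force: [0.4, 3.9, -1.0]
opening: 0.03
gripper_force: 52.6
```

Emit:
jog_arm(
  linear=[
    [-0.1,-0.4,0],
    [-0.2,-0.8,0],
  ],
  rotation=[
    [0,0,0],
    [0,0,0],
  ],
)

```text
t: 16.7
ee_pos: [0.5585, -0.209, 0.0164]
tool_rot: [-0.622, 0.782, -0.026, -0.013]
force: [1.9, 3.8, -0.7]
opening: 0.0303
gripper_force: 52.6
```

Emit:
jog_arm(
  linear=[
    [-0.1,-0.4,0],
    [-0.2,-0.8,0],
  ],
  rotation=[
    [0,0,0],
    [0,0,0],
  ],
)

```text
t: 16.95
ee_pos: [0.5583, -0.2098, 0.0164]
tool_rot: [-0.622, 0.782, -0.026, -0.013]
force: [0.4, 5.6, -1.1]
opening: 0.0304
gripper_force: 52.6
```

Emit:
jog_arm(
  linear=[
    [-0.1,-0.4,0],
    [-0.2,-0.8,0],
  ],
  rotation=[
    [0,0,0],
    [0,0,0],
  ],
)

```text
t: 17.2
ee_pos: [0.5584, -0.2102, 0.0164]
tool_rot: [-0.622, 0.782, -0.026, -0.012]
force: [2.1, 9.5, -0.3]
opening: 0.0304
gripper_force: 52.7
```

Emit:
jog_arm(
  linear=[
    [0,0,0],
    [-0.05,-0.2,0],
    [-0.05,-0.2,0],
  ],
  rotation=[
    [0,0,0],
    [0,0,0],
    [0,0,0],
  ],
)

```text
t: 17.58
ee_pos: [0.5585, -0.2102, 0.0164]
tool_rot: [-0.622, 0.782, -0.026, -0.012]
force: [1.4, 8.3, -1.2]
opening: 0.0303
gripper_force: 52.6
```

```bash
python3 f.py
```

```text
t 17.68 resist 8.48 lat -0.59 fz -0.89 | tip x 44.6 lat -0.1 mm z 16.4 r samples [8.4 8.6 8.4] M [ 3.46 -0.63 -0.01] grip 52.6
```

Rigid stop confirmed: about 4 mm of travel after first pin touch, the force jumped and the advance stopped. Now I'll release gently.

Emit:
jog_arm(
  linear=[
    [0,0,0],
    [0,0,0],
    [0,0,0],
  ],
  rotation=[
    [0,0,0],
    [0,0,0],
    [0,0,0],
  ],
  grip_force=20,
)

```text
t: 18.05
ee_pos: [0.5585, -0.2102, 0.0164]
tool_rot: [-0.622, 0.782, -0.026, -0.012]
force: [1.7, 8.2, -0.9]
opening: 0.0305
gripper_force: 52.6
```

Emit:
jog_arm(
  linear=[
    [0,0,0],
    [0,0,0],
    [0,0,0],
    [0,0,0],
    [0,0,0],
  ],
  rotation=[
    [0,0,0],
    [0,0,0],
    [0,0,0],
    [0,0,0],
    [0,0,0],
  ],
  jaw=0.8,
)

```text
t: 18.68
ee_pos: [0.5579, -0.211, 0.0164]
tool_rot: [-0.622, 0.782, -0.026, -0.013]
force: [0.4, -0.2, 0.8]
opening: 0.0684
gripper_force: 0.0
```

```bash
python3 f.py; python3 snap.py rel
```

```text
t 18.77 resist -0.40 lat 0.12 fz 0.38 | tip x 45.3 lat -0.4 mm z 16.4 r samples [-0.1 -1.1 -0. ] M [ 0.18  0.04 -0.02] grip 0.0
18.775 [ 0.55802723 -0.21089772  0.0164073 ] [-0.62232972  0.78223279 -0.02565126 -0.01263301] [ 0.00534657  0.3898231  -0.44423126  0.08427005 -0.72662354 -0.29477999]
```

View pics/rel.png

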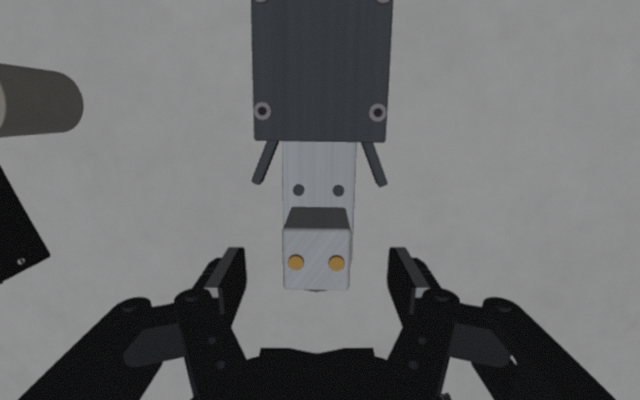

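The carriage is released: toe under the lip, pedestal between the open pads at (316,258), nothing touching. I'll check for spring-back by comparing with the pre-slide picture, then lift.

Run:
```python
from h import *
import pickle
a=pickle.load(open("pics/down.pkl","rb"));b=pickle.load(open("pics/rel.pkl","rb"))
g=[cv2.cvtColor(x[1],cv2.COLOR_RGB2GRAY) for x in(a,b)]
for y0,y1,x0,x1,h in((180,198,288,350,.01),(250,274,286,346,.052)):
    t=g[0][y0:y1,x0:x1];r=cv2.matchTemplate(g[1][y0-10:y1+10,x0-10:x1+10],t,cv2.TM_CCOEFF_NORMED);_,v,_,l=cv2.minMaxLoc(r)
    yy=r[l[1]-1:l[1]+2,l[0]];sub=(yy[0]-yy[2])/(2*(yy[0]-2*yy[1]+yy[2]))
    c=((x0+x1)/2,(y0+y1)/2);d=(l[0]-10,l[1]-10+sub)
    A=plane("wrist",[c],h,a[0])[0]-a[0]["ee_pos"];B=plane("wrist",[(c[0]+d[0],c[1]+d[1])],h,b[0])[0]-b[0]["ee_pos"]
    u=np.array([-.2317,-.9728]);print(d,v,"shift back rel. to TCP mm",-(B-A)[:2]@u*1e3)
```

```text
(0, np.float32(2.1160507)) 0.986245334148407 shift back rel. to TCP mm 1.3316016523834775
(-1, np.float32(2.4004717)) 0.8961764574050903 shift back rel. to TCP mm 1.3588947614254323
```

Emit:
jog_arm(
  linear=[
    [0,0,15],
    [0,0,35],
    [0,0,60],
    [0,0,95],
    [0,0,130],
  ],
  rotation=[
    [0,0,0],
    [0,0,0],
    [0,0,0],
    [0,0,0],
    [0,0,0],
  ],
)

```text
t: 19.45
ee_pos: [0.5581, -0.2108, 0.1487]
tool_rot: [-0.622, 0.782, -0.026, -0.012]
force: [0.4, -0.5, 0.6]
opening: 0.0683
gripper_force: 0.0
```

Emit:
jog_arm(
  linear=[
    [0,0,0],
    [0,0,0],
    [0,0,0],
  ],
  rotation=[
    [0,0,0],
    [0,0,0],
    [0,0,0],
  ],
)

```text
t: 19.82
ee_pos: [0.5574, -0.2108, 0.1457]
tool_rot: [-0.622, 0.782, -0.025, -0.013]
force: [-0.1, 0.1, 0.4]
opening: 0.0684
gripper_force: 0.0
```

```bash
python3 snap.py up
python3 - <<'E'
from h import *
p,d=viewer.get_image("scene");cv2.imwrite("pics/scene2.png",p[:,:,::-1])
E
```

```text
19.825 [ 0.55740494 -0.21077322  0.14572152] [-0.62233729  0.78223532 -0.02514049 -0.013121  ] [ 0.00591735  0.25019867 -0.29483441  0.06559482 -1.01627625 -0.26690588]
```

View pics/up.png

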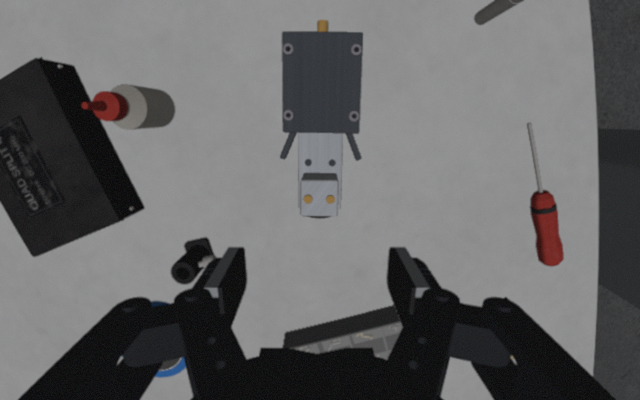

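View pics/scene2.png

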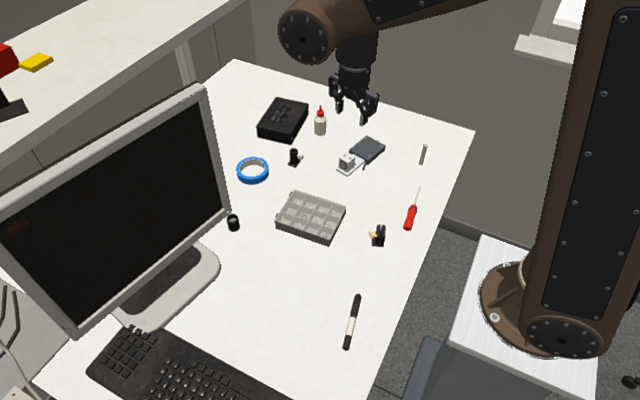

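Both pictures show the carriage seated in the dock ((320,165) in the wrist view), all four bystanders upright, and the gripper clear. Any spring-back is at most 0.6 mm, within the 2 mm allowed.

```bash
python3 -c "
from station import ticket
print(ticket.close_job())"
```

```text
the job is handed in; nothing more can be done
None
```

The carriage is in the dock with its toe home against the stop at about 45 mm, pushed with roughly 6.5 N on the block (18 N limit), then released; all bystanders are still standing, and I handed the job in at about 20 s of the 64 s allowed.

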